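# Tip the tube rack onto its feet and park it at the stirrer

## Robot

A 6-joint arm with a two-finger parallel gripper is mounted at the origin on the work surface. World frame = base frame: x ahead of the robot, y to its left, z up, the work surface at z = 0. Lengths are in m, angles in rad, forces in N, time in s.
With the tool pointing down it reaches from about 0.325 to 0.9 m from the base axis. Payload 3.5 kg.
Tool frame: the origin (TCP) lies on the front face of the gripper's body, between the roots of the fingers; the fingertips stand 73 mm ahead of it and the grasp point (between the pads) lies 54 mm ahead of it (ctrl.grasp_offset is the distance from the TCP to the grasp point, in m); z points along the fingers, y is the line along which they close (so a half turn about z gives the same grasp; the last joint's range is limited). The gripper opens to 85 mm and grips with 20 to 120 N. Pads are 22 mm wide; open, the fingers measure 114 mm over their backs; the gripper's body (76 mm by 85 mm) begins 54 mm behind the grasp point. The pads swing forward as they close: fully open they stand 13 mm farther back than shut.
Start: joints at [-1.383, 0.276, -0.026, 1.268, 0, 1.467], TCP at [0.179, -0.599, 0.304] pointing down, gripper open.
Joint ranges: [-3.12, 3.12], [-0.85, 1.88], [-1.08, 1.24], [-1.95, 2.15], [-1.57, 1.53], [-3.14, 3.14]. Speed limits (rad/s): [2.57, 2.57, 3.14, 3.14, 3.14, 3.14].

## Interface

Orientations are given as a 3x3 rotation matrix whose columns are the frame's x, y, z axes.
In Python, from bench import ctrl gives the robot as it stands. Calls block until the motion is done:
- ctrl.move_pose(position, orientation): joint-space move of the TCP to a pose.
- ctrl.servo_line(position, attitude=None, rate=0.15, threshold=None): straight line of the TCP; attitude=None keeps the orientation; rate is the mean speed in m/s. With threshold (N) it stops when the force on the tool has changed by that much, and returns True; else False.
- ctrl.move_j(angles): joint-space move.
- ctrl.gripper_to(opening, grip_force=None): finger opening in m; grip_force is the grip in N (None keeps the last); returns when the fingers have stopped.
- ctrl.sleep(seconds).
- ctrl.solve_ik(position, orientation): joint angles nearest the present ones, or None.
- ctrl.camera(name): name is "scene" or "top" or "wrist"; returns (picture, depth): 480x640x3 uint8, blue, green, red; 480x640 float32, m along the optical axis (not along the pixel's ray), 0 where there is no reading.
- ctrl.calibration(name): a dict with "fx", "fy", "cx", "cy" (pixels), "k1" (the pictures are not rectified: a ray, as slopes to the right and down, at radius r is drawn at 1 + k1 r^2 times it, then the intrinsics apply), "world_to_cam" (4x4, takes a point from world to camera coordinates). Camera axes: x right, y down, z forward; pixel columns grow to the right and rows downward; lengths in m; the calibration is good to about 2 mm. A picture is of the moment at which its call begins: read the wrist's pose just before it. calibration takes no time and is no camera call; for the wrist camera it gives the pose at the moment of the call.
A pose or a line that the arm cannot do raises ctrl.MotionError and nothing moves.
- ctrl.hand_in(): hands the job in; it is judged then, once.
Readings, each from a call of its own:
- ctrl.read_time(): time.
- ctrl.read_joint_pos(): joint angles.
- ctrl.read_qd(): joint speeds.
- ctrl.read_tau(): joint torques, N m.
- ctrl.read_tool_pos(): TCP position.
- ctrl.read_ee_rot(): TCP orientation.
- ctrl.read_contact_force(): force on the tool from outside, world axes, zero at the start.
- ctrl.read_moment(): the same for the moment, N m.
- ctrl.read_gripper_width(): finger opening in m.
- ctrl.read_gripper_force(): force on a finger pad.
Only numpy, scipy, OpenCV 4.12 (cv2) and the standard library are available. Lean on these libraries where they do the work, as an engineer would, in place of code of your own. Each camera call takes 0.05 s, during which the arm holds its last target. There are 200 camera calls.

## Task

An empty test-tube rack has been left standing on its end. Push it over so that it comes down on its feet with the tube holes facing up, then push it along the bench until its long side lies flush against the front panel of the hotplate stirrer. Only push: do not pick the rack up, and leave the bottle, jar and beaker undisturbed.

Things in the scene. Friction and masses are not known exactly. Their poses are not given: they have to be found in the camera images.
- rack: empty grey plastic test-tube rack, 200 mm long, 80 mm wide, 60 mm tall on its feet, about 0.2 to 0.45 kg; starts standing on an 80 x 60 mm end. Origin: centre of that end. Axes: z along its 200 mm length (up at the start), x across its width, y from the flat hole side (at y = -30 mm) to the side with two black foot strips (+30 mm)
- rack_center (a point): middle of the rack, same axes: 100 mm up at the start, 30 mm once on its feet (y then points down). At the start its +y points to the robot's left within about 0.3 rad and +x towards the stirrer. It must fall towards its +y: push high on the hole side; past about 17 degrees of lean it falls by itself
- rack_side_a (a point): point on the rack's long side that is to lie against the stirrer: 40 mm from the rack's middle plane along its +x, at the end it stood on at the start
- rack_side_b (a point): like rack_side_a, at the other end of the rack (the upper one at the start), 200 mm from rack_side_a
- stirrer_front (a point): middle of the flat upright front panel of the grey hotplate stirrer, 30 mm above the bench. x points into the stirrer, square to the panel, away from the robot; y along the panel to the robot's left; z up. The stirrer is fixed: 190 mm deep, 480 mm wide, 85 mm high, three round metal plates (tops at 103 mm) and three knobs on top
- reagent_bottle: bystander: amber bottle, 62 mm across, 140 mm tall, standing on the bench; origin at the centre of its underside
- jar: bystander: white jar, 64 mm across, 85 mm tall, standing on the bench; origin at the centre of its underside
- beaker: bystander: glass beaker, 66 mm across, 85 mm tall, standing on the bench; origin at the centre of its underside

How it is judged:
On the way, in this order (a step that is already met when the one before it is completed fails the run):
1. the rack has come down on its feet (angle between rack_center's own y axis and vertical above 3 rad and height (world z) of rack_center below 0.037 m), for 0.2 s.
2. its long side lies flush against the stirrer's front panel (x of each of rack_side_a, rack_side_b in the frame of stirrer_front above -0.008 m), for 0.2 s.
At the end, for the whole second after the job is handed in: the rack rests on its feet, holes up (within 8 degrees), in front of the stirrer (its middle not past the panel's ends), at rest, with both ends of its long side within 8 mm of the front panel (all of step 1 and all of step 2 and x of rack_center in the frame of stirrer_front below -0.03 m and y of rack_center in the frame of stirrer_front between -0.24 and 0.24 m and linear speed of rack below 0.02 m/s); the robot touches nothing.
It fails at once if the rack is lifted while upright or leaning (height (world z) of rack_center above 0.125 m).
It fails at once if the rack is lifted after it has come down (angle between rack_center's own y axis and vertical above 2.8 rad and height (world z) of rack_center above 0.08 m).
It fails at once if a bystander is moved more than 30 mm or tipped over (distance of any of reagent_bottle, jar, beaker from where it was at the start of the episode above 0.03 m or angle between any of reagent_bottle, jar, beaker's own z axis and vertical above 0.4 rad).
It also fails if it takes over 58 s, if anything falls off the work surface, if the arm or the gripper's body presses on something with over 40 N, if the wrist force passes 120 N, or if a joint passes its speed limit or range.

## Working session

There is one attempt and no reset: what is moved stays moved. The work goes in short steps, each a Python script; the robot and the scene stay as the last script left them, time stands still between calls to the robot, and variables do not carry over. Pictures are saved under pics/ and viewed, at most 10 in all, crops included, and the job is handed in when it is done.

```bash
mkdir -p pics; cat > h.py <<'E'
import numpy as np, cv2
from bench import ctrl
def cloud(name):
    c=ctrl.calibration(name); im,d=ctrl.camera(name)
    K=np.array([[c['fx'],0,c['cx']],[0,c['fy'],c['cy']],[0,0,1.]])
    v,u=np.mgrid[0:480,0:640]
    p=cv2.undistortPoints(np.stack([u,v],-1).reshape(-1,1,2).astype(float),K,np.array([c['k1'],0,0,0,0.])).reshape(480,640,2)
    P=np.dstack([p*d[...,None],d,np.ones_like(d)])
    W=P@np.linalg.inv(c['world_to_cam']).T
    W=W[...,:3]; W[d==0]=np.nan
    return im,W
E
python3 - <<'E'
from h import *
for n in ('scene','top'):
    im,W=cloud(n); cv2.imwrite(f'pics/{n}0.png',im); np.save(f'{n}0.npy',W)
E
```

```text
(no output)
```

View pics/scene0.png

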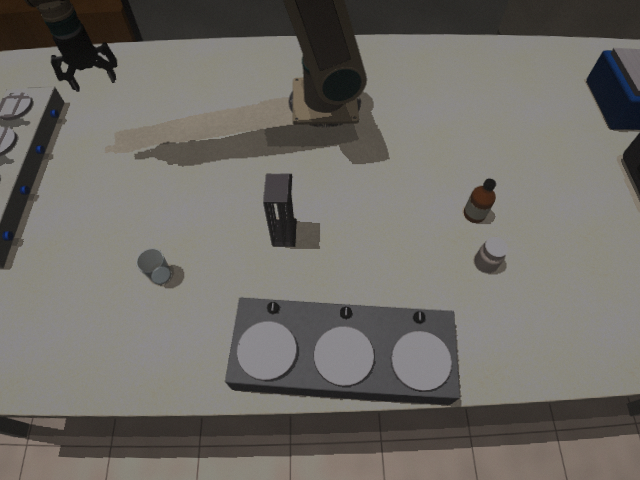

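View pics/top0.png

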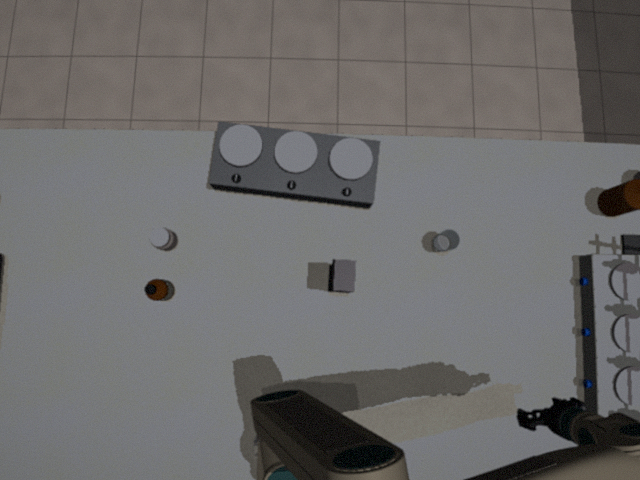

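The top view shows the rack on end at about (342,276). The stirrer's front edge runs from (210,187) to (372,206), and the bottle, jar and beaker are well to the sides. Next I'll get the numbers.

```bash
python3 - <<'E'
from h import *
W=np.load('top0.npy'); S=np.load('scene0.npy')
def box(P,n):
    r=cv2.minAreaRect(P[:,:2].astype(np.float32)); print(n,len(P),P[:,2].mean().round(4),np.round(cv2.boxPoints(r),4).tolist(),np.round(r[0],4))
for nm,A in (('top',W),('scene',S)):
    P=A.reshape(-1,3); P=P[~np.isnan(P[:,0])]
    near=(P[:,0]>.3)&(P[:,0]<.65)&(abs(P[:,1])<.3)
    box(P[near&(P[:,2]>.19)&(P[:,2]<.21)],nm+' rack')
    q=P[near&(P[:,2]>.03)&(P[:,2]<.19)]; 
    if len(q): print('sides',np.percentile(q,[2,50,98],axis=0).round(3).tolist())
    q=P[(P[:,0]>.5)&(abs(P[:,1])<.45)&(P[:,2]>.078)&(P[:,2]<.092)]; box(q,nm+' stirrer')
    # front edge: min x per y bin
    q=q[q[:,0]>.55]; e=[]
    for y in np.arange(-.3,.3,.02):
        s=q[abs(q[:,1]-y)<.01]
        if len(s)>3: e.append((y,np.percentile(s[:,0],2)))
    print(np.round(e,3).tolist())
for n,(u,v) in dict(bottle=(157,289),jar=(162,238),beaker=(441,242)).items(): print(n,np.nanmedian(W[v-4:v+5,u-4:u+5].reshape(-1,3),0))
E
```

```text
top rack 730 0.1994 [[0.45570001006126404, -0.1485999971628189], [0.5356000065803528, -0.15209999680519104], [0.5382999777793884, -0.09229999780654907], [0.45840001106262207, -0.08879999816417694]] [ 0.497  -0.1205]
sides [[0.456, -0.148, 0.031], [0.458, -0.115, 0.085], [0.522, -0.093, 0.183]]
top stirrer 6241 0.0844 [[0.5724999904632568, 0.426800012588501], [0.5792999863624573, -0.4487000107765198], [0.9527999758720398, -0.4458000063896179], [0.9459999799728394, 0.42969998717308044]] [ 0.7626 -0.0095]
[[-0.22, 0.728], [-0.2, 0.714], [-0.18, 0.716], [-0.16, 0.716], [-0.14, 0.719], [-0.12, 0.721], [-0.1, 0.724], [-0.08, 0.728], [-0.06, 0.73], [-0.04, 0.73], [-0.02, 0.732], [0.0, 0.733], [0.02, 0.735], [0.04, 0.737], [0.06, 0.741], [0.08, 0.743], [0.1, 0.745], [0.12, 0.745], [0.14, 0.745], [0.16, 0.747], [0.18, 0.749], [0.2, 0.751], [0.22, 0.754], [0.24, 0.756], [0.26, 0.757]]
scene rack 808 0.1992 [[0.4537999927997589, -0.15230000019073486], [0.5357999801635742, -0.155799999833107], [0.5382999777793884, -0.0949999988079071], [0.4564000070095062, -0.09160000085830688]] [ 0.4961 -0.1237]
sides [[0.46, -0.154, 0.036], [0.525, -0.121, 0.1], [0.537, -0.099, 0.186]]
scene stirrer 11491 0.0842 [[0.4675999879837036, -0.4374000132083893], [0.871999979019165, -0.48080000281333923], [0.9646999835968018, 0.38359999656677246], [0.5601999759674072, 0.4268999993801117]] [ 0.7161 -0.0269]
[[-0.24, 0.865], [-0.22, 0.724], [-0.2, 0.715], [-0.18, 0.716], [-0.16, 0.717], [-0.14, 0.719], [-0.12, 0.721], [-0.1, 0.725], [-0.08, 0.728], [-0.06, 0.73], [-0.04, 0.732], [-0.02, 0.732], [0.0, 0.734], [0.02, 0.735], [0.04, 0.737], [0.06, 0.741], [0.08, 0.744], [0.1, 0.746], [0.12, 0.747], [0.14, 0.747], [0.16, 0.751], [0.18, 0.751], [0.2, 0.754], [0.22, 0.756], [0.24, 0.758], [0.26, 0.758]]
bottle [0.45017608 0.38356453 0.11030282]
jar [0.59500427 0.38681196 0.08560886]
beaker [ 0.60996571 -0.43162471  0.00559143]
```

The rack yaw is about −0.044 rad, and its +y points left as expected. The panel is roughly x = 0.734 + 0.097·y. Tip the rack now.

```bash
python3 - <<'E'
from h import *
ctrl.gripper_to(0.0)
R0=ctrl.read_ee_rot(); print(R0.round(2).tolist())
th=-0.044; d=np.array([-np.sin(th),np.cos(th),0]); xr=np.array([np.cos(th),np.sin(th),0])
c=np.array([.4965,-.122,0])
best=None
for s in (1,-1):
    R=np.column_stack([s*d,s*xr,[0,0,-1]])
    q=ctrl.solve_ik(c-.13*d+[0,0,.30],R)
    if q is not None and (best is None or abs(q[5])<best[0]): best=(abs(q[5]),R)
R=best[1]
ctrl.move_pose(c-.13*d+[0,0,.30],R)
ctrl.servo_line(c-.10*d+[0,0,.233],rate=.1)
F=ctrl.read_contact_force()
print(ctrl.servo_line(c-.01*d+[0,0,.233],rate=.06,threshold=1.5),ctrl.read_tool_pos(),ctrl.read_contact_force()-F)
im,W=cloud('top'); cv2.imwrite('pics/top1.png',im)
P=W.reshape(-1,3);P=P[~np.isnan(P[:,0])]
P=P[(abs(P[:,0]-.5)<.12)&(abs(P[:,1]+.07)<.1)&(P[:,2]>.15)&(P[:,2]<.205)]
print(np.percentile(P,[2,50,98],axis=0).round(3).tolist(),ctrl.read_time())
E
```

```text
[[0.96, 0.29, 0.0], [0.29, -0.96, -0.0], [-0.0, 0.0, -1.0]]
True [ 0.49480393 -0.15639681  0.23298805] [ 0.42973685 -1.17901021  1.04039798]
[[0.459, -0.13, 0.195], [0.502, -0.102, 0.2], [0.536, -0.084, 0.204]] 4.5333
```

```bash
python3 - <<'E'
from h import *
th=-0.044; d=np.array([-np.sin(th),np.cos(th),0])
p=ctrl.read_tool_pos()
ctrl.servo_line(p+.075*d,rate=.06)
F=ctrl.read_contact_force(); print(F)
ctrl.sleep(.6)
ctrl.servo_line(p+.075*d+[0,0,.1],rate=.2)
ctrl.move_pose(p-.06*d+[0,0,.15],ctrl.read_ee_rot())
im,W=cloud('top'); cv2.imwrite('pics/top2.png',im)
P=W.reshape(-1,3);P=P[~np.isnan(P[:,0])]
P=P[(P[:,0]>.35)&(P[:,0]<.7)&(abs(P[:,1]-.03)<.25)&(P[:,2]>.05)&(P[:,2]<.07)]
r=cv2.minAreaRect(P[:,:2].astype(np.float32));print(len(P),P[:,2].mean(),r,cv2.boxPoints(r).round(3).tolist(),ctrl.read_time())
E
```

```text
[-0.48782559 -0.28376519 -0.05154033]
1505 0.059583013419689884 ((0.5030057430267334, 0.014341801404953003), (0.20041915774345398, 0.0802469477057457), 87.45600128173828) [[0.4580000042915344, -0.08399999886751175], [0.5389999747276306, -0.08799999952316284], [0.5479999780654907, 0.11299999803304672], [0.46700000762939453, 0.11599999666213989]] 7.875
```

View pics/top2.png

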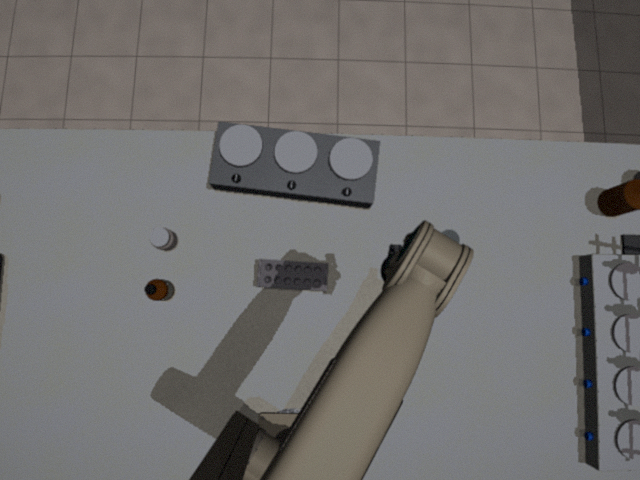

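The rack is down with its holes up at about (290,275), centre (0.503, 0.014). Now I'll push it along the panel normal with both open fingers.

```bash
python3 - <<'E'
from h import *
a=.0966; n=np.array([np.cos(a),-np.sin(a),0]); t=np.array([np.sin(a),np.cos(a),0])
c=np.array([.503,.0143,0]); s=c-.105*n
best=None
for k in (1,-1):
    R=np.column_stack([-k*n,k*t,[0,0,-1]])
    q=ctrl.solve_ik(s+[0,0,.085],R)
    if q is not None and (best is None or abs(q[5])<best[0]): best=(abs(q[5]),R)
R=best[1]; print(np.linalg.det(R))
ctrl.move_pose(s+[0,0,.25],R)
ctrl.gripper_to(.085)
ctrl.servo_line(s+[0,0,.085],rate=.12)
print(ctrl.servo_line(s+.20*n+[0,0,.085],rate=.06,threshold=15),ctrl.read_tool_pos(),ctrl.read_contact_force())
print(ctrl.servo_line(s+.28*n+[0,0,.085],rate=.03,threshold=12),ctrl.read_tool_pos(),ctrl.read_contact_force(),ctrl.read_time())
E
```

```text
0.9999999999999999
False [0.59744673 0.00514299 0.08501886] [-0.82934999  0.03727317 -0.10155849]
True [0.63942781 0.0011682  0.08389682] [-0.03090495 -0.02911833 -0.04285926] 16.3
```

```bash
python3 - <<'E'
from h import *
a=.0966; n=np.array([np.cos(a),-np.sin(a),0]); p=ctrl.read_tool_pos()
for k in range(2):
    print(ctrl.servo_line(ctrl.read_tool_pos()+.008*n,rate=.02,threshold=12),ctrl.read_tool_pos(),ctrl.read_contact_force())
p=ctrl.read_tool_pos()
ctrl.servo_line(p-.05*n,rate=.1); ctrl.servo_line(p-.07*n+[0,0,.15],rate=.2)
ctrl.move_pose(np.array([.45,-.3,.35]),ctrl.read_ee_rot())
for cam in ('top','scene'):
    im,W=cloud(cam); 
    cv2.imwrite(f'pics/{cam}3.png',cv2.resize(im[100:260,180:420],None,fx=3,fy=3) if cam=='top' else im)
    P=W.reshape(-1,3);P=P[~np.isnan(P[:,0])]
    P=P[(P[:,0]>.5)&(P[:,0]<.78)&(abs(P[:,1]-.0)<.2)&(P[:,2]>.054)&(P[:,2]<.065)]
    r=cv2.minAreaRect(P[:,:2].astype(np.float32));b=cv2.boxPoints(r);print(cam,len(P),P[:,2].mean(),r,b.round(4).tolist(),(.734+.0966*b[:,1]-b[:,0]).round(4))
print(ctrl.read_time())
E
```

```text
True [0.63971845 0.0011466  0.08252243] [ 0.00254063  0.60040534 -0.56432427]
True [0.64006273 0.00112    0.08120822] [0.03831079 0.10313407 1.01855904]
top 1488 0.05958656607389455 ((0.6934042572975159, 0.0026376694440841675), (0.3963004946708679, 0.08204691112041473), 84.2837142944336) [[0.6327999830245972, -0.19040000438690186], [0.7145000100135803, -0.19859999418258667], [0.7540000081062317, 0.195700004696846], [0.6722999811172485, 0.20389999449253082]] [ 0.0828  0.0003 -0.0011  0.0814]
scene 1839 0.05910519273616852 ((0.6849526762962341, -0.008167311549186707), (0.20101261138916016, 0.07272955775260925), 84.51216888427734) [[0.6391000151634216, -0.1046999990940094], [0.7114999890327454, -0.11169999837875366], [0.7307999730110168, 0.08839999884366989], [0.6583999991416931, 0.09539999812841415]] [0.0847 0.0117 0.0118 0.0848]
19.9417
```

View pics/top3.png

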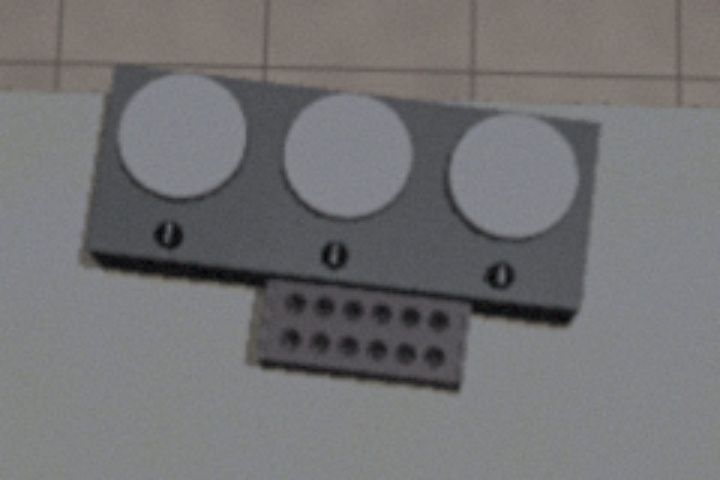

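The rack looks flush along the panel in this crop, running from (270,283) to (468,300), but the estimates leave a gap of about 2–4 mm. I'll push once more with the hand turned half round to rule out the gripper body having blocked the first push.

```bash
python3 - <<'E'
from h import *
a=.0966; n=np.array([np.cos(a),-np.sin(a),0]); t=np.array([np.sin(a),np.cos(a),0])
p=np.array([.640,.001,.085]); R0=ctrl.read_ee_rot()
R=R0@np.diag([-1,-1,1.])
if ctrl.solve_ik(p-.05*n,R) is None: print('no flip'); R=R0
ctrl.move_pose(p-.06*n+[0,0,.15],R)
ctrl.servo_line(p-.05*n,rate=.15)
print(ctrl.servo_line(p+.012*n,rate=.02,threshold=20),ctrl.read_tool_pos(),ctrl.read_contact_force())
p=ctrl.read_tool_pos()
ctrl.servo_line(p-.05*n,rate=.1); ctrl.servo_line(p-.07*n+[0,0,.15],rate=.2)
ctrl.move_pose(np.array([.45,-.3,.35]),ctrl.read_ee_rot())
for cam in ('top','scene'):
    im,W=cloud(cam); P=W.reshape(-1,3);P=P[~np.isnan(P[:,0])]
    for lo,hi,x0,m in ((.054,.065,.5,'rack'),(.078,.092,.6,'stir')):
        q=P[(P[:,0]>x0)&(P[:,2]>lo)&(P[:,2]<hi)]; f=[]
        for y in np.arange(-.09,.08,.005):
            s=q[abs(q[:,1]-y)<.0025]
            if len(s)>2: f.append((y,s[:,0].min()))
        f=np.array(f); print(cam,m,np.polyfit(f[:,0],f[:,1],1).round(4))
print(ctrl.read_time())
E
```

```text
True [0.64045798 0.00091804 0.08387834] [-0.74788811 -0.08182779  0.73791159]
top rack [0.1029 0.653 ]
top stir [0.1039 0.7329]
scene rack [0.0993 0.651 ]
scene stir [0.1032 0.7323]
29.675
```

With the same camera and the same method, the distance from the rack's rear edge to the panel is 80–81 mm and the two are parallel, so an 80 mm rack is flush. The stop was also the same with the hand turned.

```bash
python3 -c "
from bench import ctrl
print(ctrl.hand_in())"
```

```text
the job is handed in; nothing more can be done
None
```

I tipped the rack onto its feet with the holes up, pushed it flush against the stirrer's front panel (gap about 0–1 mm by camera), and handed the job in; no verdict came back.

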